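Mark a carton on the treadle press

TASK

Mark the smaller-footprint, taller carton on the treadle press: take it from the rubber mat, stand it upright on the press bed with two neighbouring sides against the two fences of the corner, and let go of it. Press the rubber-topped pedal all the way down to its stop, so that the stamp arm comes down on the carton, hold it there for a moment and let it spring back up. Then stand the marked carton upright in the shallow metal tray and let go, leaving the other carton where it lies.

Things in the scene. Friction and masses are not known exactly. Their poses are not given: they have to be found in the camera images.
- carton: the carton to mark: printed box, 42 mm (its x) x 60 mm (its y) x 58 mm high; origin at the centre of its underside, z up. Stands on the rubber mat beside a flatter carton. Grasp it across its 42 mm (closing along its x), fingertips 20 mm or more above its underside, clear of fences and tray rim.
- other_carton: bystander on the same mat: flatter, longer carton, 85 mm (its x) x 60 mm x 42 mm high, origin at the centre of its underside; it must stay where it is
- press: treadle press fixed to the counter; origin in the counter's plane, x to the rear of the press, y to its left. Base plate x -90 to 135 mm, y -118 to 118 mm, 8 mm thick. Left (y = 65 mm) the bed, right (y = -70 mm) the pedal. The stamp arm, pivot at x 105, y 65, z 105 mm, stands up and leans rearward, to 220 mm high and no nearer than x = 80 mm; the pedal swings it down over the bed.
- nest (a point): point on the bed's top (14 mm above the counter) where the centre of the carton's underside belongs; axes as the press. Carton x is parallel to press y, either way round. Rear fence face 30 mm off at +x, outer (left) fence face 21 mm off at +y; fences 6 mm thick, 14 mm above the bed; the other two sides are open.
- press_pad: round rubber stamp pad, 26 mm across, sprung on the end of the stamp arm; origin at the centre of its face. With the pedal at its stop it presses lightly (1 to 2 N) on the top of a carton in the corner.
- pedal_angle (a joint): pedal angle, rad: 0 = up (sprung), 0.45 = down on its stop (level). Its hinge lies along the press's y at x = 66, y = -70 mm, 34 mm above the counter; the pedal, 66 mm wide, reaches 126 mm from it toward the robot. About 5 N start it moving, about 14 N hold it down.
- pedal: steel pedal plate, 126 x 66 x 8 mm, with a ribbed black rubber tread 100 x 64 mm on top; origin on its hinge axis, x along the pedal toward the hinge, z square to the plate
- pedal_tread (a point): point on the top of the pedal's rubber tread, on its middle line 95 mm from the hinge: about 82 mm above the counter with the pedal up and 41 mm with the pedal at its stop. Press here from above with the closed fingertips.
- tray: shallow open aluminium tray, fixed, 200 mm (its x) x 160 mm (its y), walls 18 mm high and 4 mm thick, floor 4 mm thick; origin at the centre of its underside
- mat: black rubber mat, fixed, 240 mm (its x) x 170 mm x 3 mm thick, on which both cartons stand; origin at the centre of its underside. Mat and tray lie on either side of the press; which is left and which is right varies.
There are look-alikes about, which are no part of the job. Leave any orange or red look-alike of the carton alone.

How it is judged:
On the way, in this order (a step that is already met when the one before it is completed fails the run):
1. the carton stands square in the corner of the press bed, released, with the pedal up (horizontal distance between carton and nest below 0.008 m and angle between the x axis of carton and the y axis of press, either way round below 0.12 rad and z of carton in the frame of nest below 0.004 m and angle between carton's own z axis and vertical below 0.08 rad and linear speed of carton below 0.02 m/s and contact force between the fingers and carton below 0.1 N and value of joint pedal_angle below 0.05 rad), for 0.2 s.
2. the robot presses on the pedal and holds it at its stop and the stamp pad presses on the carton, which stands in the corner (horizontal distance between carton and nest below 0.008 m and angle between the x axis of carton and the y axis of press, either way round below 0.12 rad and z of carton in the frame of nest below 0.004 m and angle between carton's own z axis and vertical below 0.08 rad and value of joint pedal_angle above 0.425 rad and contact force between any of the fingers, the arm and pedal above 1 N and contact force between press_pad and carton above 0.3 N and contact force between each of the arm, the fingers and carton below 0.1 N), for 0.3 s.
3. the pedal has sprung back up with the carton still standing on the bed (value of joint pedal_angle below 0.05 rad and horizontal distance between carton and nest below 0.02 m), for 0.05 s.
At the end, for the whole second after the job is handed in: The carton stands upright (within 0.1 rad) on the floor of the tray, its centre inside the walls, at rest and released; the pedal is back up (under 0.05 rad); the other carton lies within 20 mm of where it was (x of carton in the frame of tray between -0.085 and 0.085 m and y of carton in the frame of tray between -0.065 and 0.065 m and z of carton in the frame of tray below 0.009 m and angle between carton's own z axis and vertical below 0.1 rad and linear speed of carton below 0.02 m/s and contact force between the fingers and carton below 0.1 N and value of joint pedal_angle below 0.05 rad and distance of other_carton from where it was at the start of the episode below 0.02 m); the robot touches nothing.
It fails at once if the other carton is moved more than 30 mm (distance of other_carton from where it was at the start of the episode above 0.03 m).
It also fails if it takes over 72 s, if anything falls off the work surface, if the arm or the gripper's body presses on something with over 40 N, if the wrist force passes 120 N, or if a joint passes its speed limit or range.

ROBOT

A 6-joint arm with a two-finger parallel gripper is mounted at the origin on a cart in front of the work surface, level with it; the furniture and walls round the work are solid. World frame = base frame: x ahead of the robot, y to its left, z up, the work surface at z = 0. Lengths are in m, angles in rad, forces in N, time in s.
With the tool pointing down it reaches from about 0.375 to 0.9 m from the base axis. Payload 3.1 kg.
Tool frame: the origin (TCP) lies midway between the tips of the shut fingers; the grasp point (between the pads) lies 19 mm behind it; z points along the fingers, y is the line along which they close (so a half turn about z gives the same grasp; the last joint's range is limited). The gripper opens to 87 mm and grips with 3 to 60 N. Pads are 19 mm wide; open, the fingers measure 117 mm over their backs; the gripper's body (75 mm by 190 mm) begins 51 mm behind the grasp point.
Start: joints at [-1.355, 0.527, 1.433, -0, 1.181, -0.178], TCP at [0.24, -0.577, 0.223] pointing down, gripper open.
Joint ranges: [-3.08, 3.08], [-0.75, 2.2], [0.22, 2.44], [-1.43, 4.57], [0, 2.65], [-2.85, 2.85]. Speed limits (rad/s): [2.79, 2.79, 3.14, 3.14, 3.14, 3.14].

INTERFACE

Orientations are given as a unit quaternion [x, y, z, w].
In Python, from rig import robot gives the robot as it stands. The module is installed in compiled form; this text tells all that it offers.
- The arm moves only by the tool play_rows, never from a script. Its arguments are lists of equal length, an entry for each row: "gripper": the closure, from -1 (fully open) to 1 (shut); "delta_pos": the shift along the tool's x, y, z in cm, a list of three; "turn": the turn, a rotation vector about the tool's x, y, z in rad, a list of three. A call has 1 to 12 rows; each row is the pose to reach, as a shift and turn from the pose commanded when the call began, along the tool's axes at that moment; what a row does not reach only later rows make up. A row lasts 1/8 s, in which the tool goes at most 62.5 mm and 10.7 degrees, less where a joint would pass 70% of its speed; a pose out of reach is approached as far as the arm can. A call with a gripper value outside its range is refused whole. The fingers move at their own pace and stop on an object; "squeeze" is the grip in N (left out, the last holds). Time passes only in rows, so rows that repeat a pose let the fingers close. It gives the time, the measured TCP pose, the force, the opening and the grip force at its end, in the units of the state.
- robot.get_obs(): the state, without advancing time (a new reading comes with each control period).
- robot.camera(name): name is "scene" or "top" or "wrist"; returns a dict with "color" (384x512x3 uint8, red, green, blue), "vfov" (degrees; the focal length in pixels is half the picture's height over the tangent of half this angle, whatever the lens; pixels are square), "cx", "cy" (the principal point, pixels), "R" (3x3) and "t" (3): a world point X has camera coordinates R X + t. Camera axes: x right, y down, z forward; pixel columns grow to the right and rows downward; lengths in m; the calibration is good to about 2 mm. A picture is of the moment at which its call begins. There is no depth.
- robot.hand_in(): hands the job in; it is judged then, once.
The state is a dict: "time": time; "q": joint angles; "joint_velocities": joint speeds; "joint_torque": joint torques, N m; "position": TCP position; "tool_rot": TCP orientation; "ft_force": force on the tool from outside, world axes, zero at the start; "moment": the same for the moment, N m; "grip_width": finger opening in m; "grip_force": force on a finger pad.
Only numpy, scipy, OpenCV 4.12 (cv2) and the standard library are available. Lean on these libraries where they do the work, as an engineer would, in place of code of your own. Each camera call takes 0.05 s, during which the arm holds its last target. There are 200 camera calls.

## Working session

There is one attempt and no reset: what is moved stays moved. The work goes in short steps, Python scripts to look and compute and a tool call to move; the robot and the scene stay as the last step left them, time stands still between calls to the robot, and variables do not carry over. Pictures are saved under pics/ and viewed, at most 10 in all, crops included, and the job is handed in when it is done.

Besides the shell and the picture viewer there is one more tool, called after "Call:" by a JSON object that holds its "api" and its "payload", one argument or row to a line. play_rows: Moves the arm, as the interface text tells. Its arguments: {"type":"object","properties":{"gripper":{"type":"array","items":{"type":"number"}},"delta_pos":{"type":"array","items":{"type":"array","items":{"type":"number"}}},"turn":{"type":"array","items":{"type":"array","items":{"type":"number"}}},"squeeze":{"type":"number"}},"required":["gripper","delta_pos","turn"]}

```bash
mkdir -p pics
cat > h.py <<'E'
import numpy as np, cv2
from rig import robot
def shot(n,f):
    c=robot.camera(n); cv2.imwrite('pics/'+f+'.png',c['color'][:,:,::-1]); np.savez('pics/'+f+'.npz',**{k:np.asarray(v) for k,v in c.items()}); return c
def load(f): return dict(np.load('pics/'+f+'.npz'))
def K(c):
    h=c['color'].shape[0]; return h/2/np.tan(np.radians(float(c['vfov']))/2)
def ray(c,p):
    f=K(c); d=np.array([(p[0]-c['cx'])/f,(p[1]-c['cy'])/f,1]); R=np.array(c['R']); return -R.T@np.array(c['t']), R.T@d
def plane(c,p,z):
    o,d=ray(c,p); return o+d*(z-o[2])/d[2]
def proj(c,X):
    f=K(c); q=np.array(c['R'])@np.asarray(X)+c['t']; return [f*q[0]/q[2]+c['cx'],f*q[1]/q[2]+c['cy']]
def tri(c1,p1,c2,p2):
    o1,d1=ray(c1,p1);o2,d2=ray(c2,p2)
    s=np.linalg.lstsq(np.c_[d1,-d2],o2-o1,rcond=None)[0]; a=o1+s[0]*d1;b=o2+s[1]*d2; return (a+b)/2,np.linalg.norm(a-b)
E
python3 - <<'E'
from h import *
for n in('scene','top','wrist'):
    c=shot(n,n+'0'); print(n,K(c),c['cx'],c['cy'],-np.array(c['R']).T@c['t'])
a=[cv2.imread(f'pics/{n}0.png') for n in('scene','top')]
print(robot.get_obs())
E
```

```text
scene 463.06494338433447 262.81189874164886 191.44336791227772 [-0.54107477  1.29192982  0.94243383]
top 480.0458179063943 250.32380261835442 186.42830688190352 [0.28690955 0.05987747 1.92447161]
wrist 265.0861737305533 254.92862768426969 188.3762537391711 [ 0.31314203 -0.54642217  0.38536581]
{'time': 0.15, 'q': array([-1.35548181e+00,  5.28297355e-01,  1.43360509e+00, -3.28564459e-05,
        1.18138112e+00, -1.78486459e-01]), 'joint_velocities': array([ 0.00013795, -0.00230501, -0.00490056, -0.00248835, -0.0013712 ,
        0.0001767 ]), 'joint_torque': array([ 3.92972406e-04, -4.40429878e+01, -1.76842546e+01,  6.33844966e-02,
        5.52220247e-02, -9.35899789e-05]), 'position': array([ 0.23971837, -0.57659567,  0.22176986]), 'tool_rot': array([ 9.80676073e-01,  1.95636714e-01, -3.07577738e-05, -8.45032503e-04]), 'ft_force': array([-0.10341241,  0.03603027,  0.40998552]), 'moment': array([ 0.01389911, -0.0241117 ,  0.00325302]), 'grip_force': 0.0, 'grip_width': 0.08678493563069582}
```

View pics/top0.png

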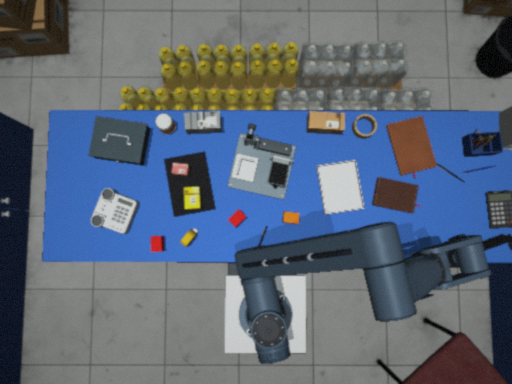

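View pics/scene0.png

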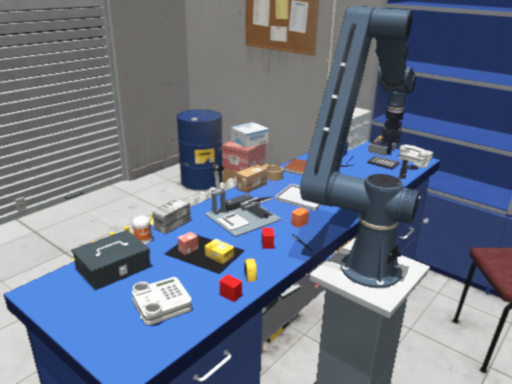

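The top view shows the mat at (190,184) with a pink box at (179,169) and a yellow one at (192,197), the press at (263,165) and the tray at (340,187). In the scene view the pink box (187,243) looks taller. I'll zoom in.

Run:
```python
import cv2,numpy as np
t=cv2.imread('pics/top0.png');s=cv2.imread('pics/scene0.png')
a=cv2.resize(t[118:223,155:370],(800,391),interpolation=2)
b=cv2.resize(s[170:275,160:320],None,fx=2,fy=2,interpolation=2)
o=np.zeros((600,800,3),np.uint8);o[:391]=a;o[391:600,:320]=b[:209]
c=cv2.resize(s[225:275,165:245],(480,209)[:2],interpolation=2);o[391:600,320:]=c
cv2.imwrite('pics/z1.png',o)
```

```text
(no output)
```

View pics/z1.png

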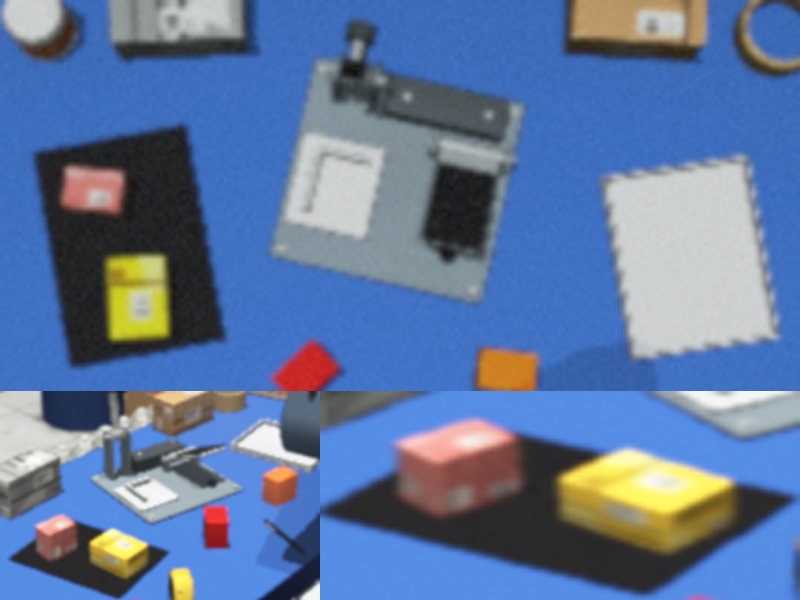

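The pink box (crop 93,190) is the taller, small-footprint one, so it is the carton. The yellow one is flatter and is the bystander. The press fence corner is at about crop (318,150), the pedal at (462,205), and the tray at (690,258).

Run:
```python
from h import *
c=load('top0'); g=lambda x,y:(155+x/3.72,118+y/3.72)
def rep(n,pts,z):
    P=np.array([plane(c,g(*p),z)[:2] for p in pts]); print(n,P.round(3).tolist(),P.mean(0).round(3))
rep('mat',[(36,153),(185,125),(224,338),(72,366)],0.003)
rep('cart',[(65,167),(126,171),(124,213),(62,208)],0.061)
rep('yel',[(106,256),(167,256),(170,340),(110,341)],0.045)
rep('plate',[(318,58),(524,104),(482,302),(273,256)],0.008)
rep('tray',[(602,177),(747,156),(778,338),(634,358)],0.018)
rep('pedal end',[(430,240),(488,250)],0.08)
from scipy.spatial.transform import Rotation as Ro
o=robot.get_obs();print(Ro.from_quat(o['tool_rot']).as_matrix().round(3))
w=load('wrist0');print(w['R'].round(3))
```

```text
mat [[0.613, 0.405], [0.644, 0.243], [0.411, 0.198], [0.381, 0.361]] [0.512 0.301]
cart [[0.588, 0.363], [0.584, 0.299], [0.539, 0.3], [0.544, 0.366]] [0.564 0.332]
yel [[0.495, 0.321], [0.495, 0.256], [0.406, 0.252], [0.405, 0.315]] [0.45  0.286]
plate [[0.717, 0.098], [0.667, -0.127], [0.45, -0.08], [0.5, 0.145]] [0.584 0.009]
tray [[0.585, -0.21], [0.608, -0.367], [0.411, -0.395], [0.39, -0.241]] [ 0.499 -0.303]
pedal end [[0.509, -0.021], [0.498, -0.081]] [ 0.503 -0.051]
[[ 0.923  0.384 -0.   ]
 [ 0.384 -0.923  0.002]
 [ 0.    -0.002 -1.   ]]
[[ 0.383 -0.924 -0.003]
 [-0.885 -0.367  0.287]
 [-0.266 -0.107 -0.958]]
```

Call:
{"api": "play_rows", "payload": {
  "gripper": [-1,-1,-1,-1,-1,-1,-1,-1,-1,-1,-1,-1],
  "delta_pos": [
    [4,-4,-1],
    [8,-8,-2],
    [12,-12,-3],
    [16,-16,-4],
    [20,-20,-5],
    [24,-24.5,-6],
    [28,-28.5,-7],
    [32,-32.5,-8],
    [36,-36.5,-8],
    [39.6,-40.6,-8],
    [39.6,-40.6,-8],
    [39.6,-40.6,-8]
  ],
  "turn": [
    [0,0,-0.1],
    [0,0,-0.2],
    [0,0,-0.3],
    [0,0,-0.4],
    [0,0,-0.5],
    [0,0,-0.65],
    [0,0,-0.8],
    [0,0,-0.95],
    [0,0,-1.1],
    [0,0,-1.1],
    [0,0,-1.1],
    [0,0,-1.1]
  ]
}}

```text
time: 1.65
position: [0.4495, -0.0504, 0.3024]
tool_rot: [0.733, 0.68, -0.0, 0.0]
ft_force: [0.3, -0.5, 0.3]
grip_width: 0.0872
grip_force: 0.0
```

Run:
```python
from h import *
w=shot('wrist','w1');print(K(w),-w['R'].T@w['t'])
cv2.imwrite('pics/w1b.png',cv2.resize(cv2.imread('pics/w1.png'),(800,600),interpolation=2))
```

```text
265.0861737305533 [0.45594861 0.02855287 0.4660049 ]
```

View pics/w1b.png

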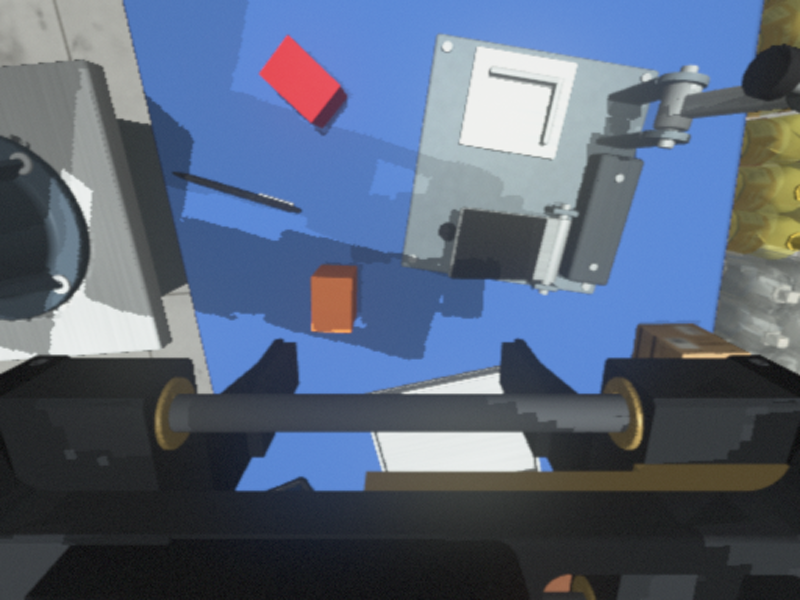

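The wrist view (scaled by 1.5625) shows the press clearly. The base plate corners are at (437,35), (405,264) and (590,292), the bed corners at (478,46), (578,62), (554,158) and (459,143), and the fence corner is near (553,84). Next I'll look over the mat.

Call:
{"api": "play_rows", "payload": {
  "gripper": [-1,-1,-1,-1,-1,-1,-1,-1],
  "delta_pos": [
    [5,0.8,0.4],
    [11,1.5,0.8],
    [17,2.5,1.2],
    [23,3.5,1.5],
    [28,4.5,2],
    [33,4.5,2],
    [33,4.5,2],
    [33,4.5,2]
  ],
  "turn": [
    [0,0,0],
    [0,0,0],
    [0,0,0],
    [0,0,0],
    [0,0,0],
    [0,0,0],
    [0,0,0],
    [0,0,0]
  ]
}}

```text
time: 2.7
position: [0.5203, 0.2734, 0.2821]
tool_rot: [0.734, 0.679, -0.001, 0.0]
ft_force: [0.3, 0.2, 0.1]
grip_width: 0.0872
grip_force: 0.0
```

Run:
```python
from h import *
w=shot('wrist','w2');print(-w['R'].T@w['t'])
cv2.imwrite('pics/w2b.png',cv2.resize(cv2.imread('pics/w2.png'),(800,600),interpolation=2))
```

```text
[0.52704634 0.35248559 0.44571061]
```

View pics/w2b.png

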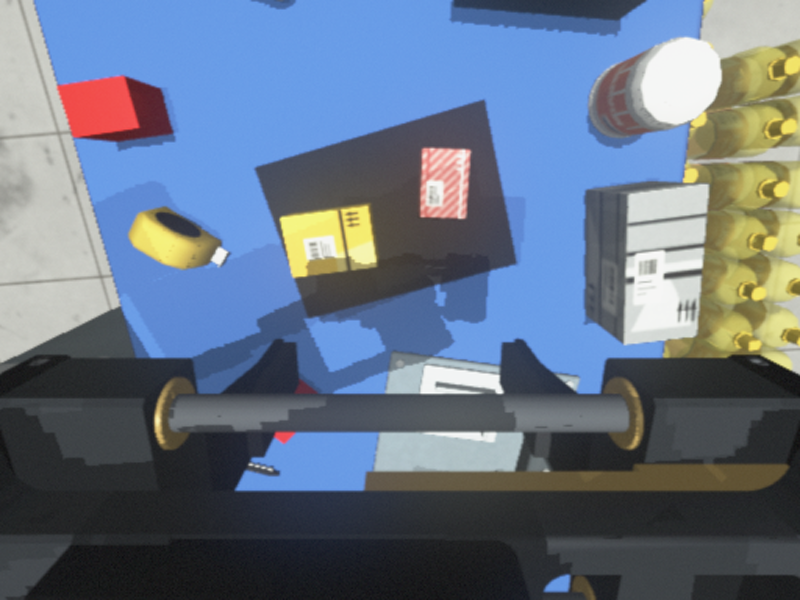

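The carton is at (445,184), seen almost straight down, with the yellow bystander at (330,240). I'll measure both by colour mask.

Run:
```python
from h import *
w=load('w2')
def seg(c,lo,hi,box,smin=60,both=False):
    hsv=cv2.cvtColor(c['color'],cv2.COLOR_RGB2HSV); h,s,v=cv2.split(hsv)
    m=((((h>=lo)|(h<=hi)) if both else ((h>=lo)&(h<=hi)))&(s>smin)&(v>60)).astype(np.uint8)*255
    k=np.zeros_like(m);x0,y0,x1,y1=box;k[y0:y1,x0:x1]=m[y0:y1,x0:x1]
    k=cv2.morphologyEx(k,cv2.MORPH_CLOSE,np.ones((7,7)))
    cs=max(cv2.findContours(k,0,2)[0],key=cv2.contourArea); return cs
def rep(n,c,cs,z):
    r=cv2.minAreaRect(cs);P=np.array([plane(c,p,z)[:2] for p in cv2.boxPoints(r)])
    print(n,[round(v,1) for v in r[0]+r[1]],P.mean(0).round(4),[ (np.linalg.norm(P[i+1]-P[i]).round(4), np.arctan2(*(P[i+1]-P[i])[::-1]).round(3)) for i in (0,1)])
    return r
cs=seg(w,165,10,(255,85,320,150),35,True); print(cs[:,0].min(0),cs[:,0].max(0)); r=rep('cart',w,cs,.061)
cy=seg(w,20,35,(170,120,250,190),90); rep('yel',w,cy,.045)
# height: triangulate top-face centre in wrist with scene
s=load('scene0')
m=np.array([(398,437),(500,420),(523,447),(420,467)])  # crop corners
p=np.c_[165+m[:,0]*0+ (m[:,0]-320)/6, 225+(m[:,1]-391)/4.18]
print('scene tri',tri(w,r[0],s,p.mean(0)))
t=load('top0');ct=seg(t,165,10,(165,155,192,178),35,True);rt=cv2.minAreaRect(ct);print('top tri',tri(w,r[0],t,rt[0]))
# press from w1
c=load('w1');g=lambda P:np.array(P)/1.5625
bed=np.array([plane(c,g(p),.014)[:2] for p in [(478,46),(578,62),(554,158),(459,143)]]);print('bed',bed.round(4).tolist())
pl=np.array([plane(c,g(p),.008)[:2] for p in [(437,35),(405,264),(590,292)]]);print('plate',pl.round(4).tolist(),np.linalg.norm(np.diff(pl,axis=0),axis=1))
e=pl[0]-pl[1];print('yaw of press y',np.arctan2(e[1],e[0]))
```

```text
[255  94] [301 149]
cart [277.8, 121.6, 44.6, 56.5] [0.5575 0.3314] [(np.float64(0.0772), np.float64(1.437)), (np.float64(0.0611), np.float64(-0.129))]
yel [210.5, 153.9, 41.2, 59.0] [0.454  0.2917] [(np.float64(0.0882), np.float64(0.059)), (np.float64(0.0621), np.float64(-1.525))]
scene tri (array([0.56028913, 0.33496795, 0.05639608]), np.float64(0.007204872541718659))
top tri (array([0.55873235, 0.33267136, 0.08568524]), np.float64(0.00664824331579577))
bed [[0.5413, 0.1371], [0.6382, 0.1158], [0.6176, 0.0282], [0.5199, 0.0504]]
plate [[0.5029, 0.1511], [0.4555, -0.0733], [0.6656, -0.1225]] [0.22934062 0.21584108]
yaw of press y 1.3624063935458546
```

Run:
```python
from h import *
w=load('w2');im=w['color'].astype(int)
m=np.zeros(im.shape[:2],np.uint8);b=im[88:147,260:312]
m[88:147,260:312]=((b[...,0]>110)&(b[...,0]>=b[...,2]-8)).astype(np.uint8)*255
m=cv2.morphologyEx(m,cv2.MORPH_OPEN,np.ones((3,3)))
cs=max(cv2.findContours(m,0,2)[0],key=cv2.contourArea);r=cv2.minAreaRect(cs)
P=np.array([plane(w,p,.061)[:2] for p in cv2.boxPoints(r)]);print(r,P.mean(0),[(np.linalg.norm(P[i+1]-P[i]).round(4), np.arctan2(*(P[i+1]-P[i])[::-1]).round(3)) for i in (0,1)])
im2=w['color'][85:155,250:320,::-1];c1=load('w1')['color'][15:190,250:450,::-1]
o=np.zeros((600,800,3),np.uint8);o[:525,:600]=cv2.resize(c1,(600,525),interpolation=2)
q=im2.copy();cv2.drawContours(q,[(cv2.boxPoints(r)-[250,85]).round().astype(int)],0,(0,255,0),1)
o[:200,600:]=cv2.resize(im2,(200,200),interpolation=0);o[200:400,600:]=cv2.resize(q,(200,200),interpolation=0)
cv2.imwrite('pics/z2.png',o)
```

```text
((284.2243957519531, 116.61351776123047), (32.13877868652344, 45.5021858215332), 2.385944128036499) [0.56679179 0.33790006] [(np.float64(0.0615), np.float64(1.462)), (np.float64(0.044), np.float64(-0.119))]
```

View pics/z2.png

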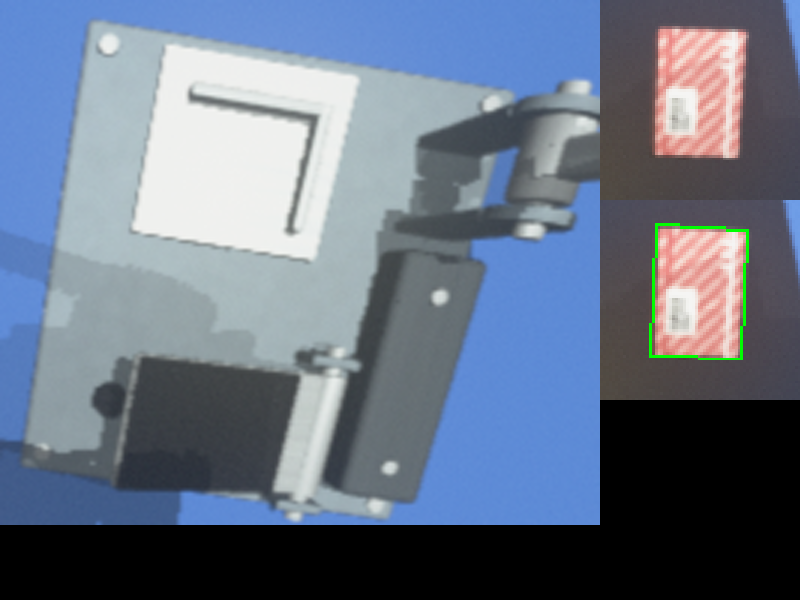

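The carton top's green box fits, with its centre at about (0.568, 0.338) and the yaw of its x at about -0.112. Triangulating against the scene view puts its top at about 0.056 to 0.06. The fence L shows in the press crop, and I'll refine it from a closer view later. Now the grasp.

Call:
{"api": "play_rows", "payload": {
  "gripper": [-1,-1,-1,-1,-1,-1,-1,-1,-1],
  "delta_pos": [
    [3,2,4],
    [6.8,4.2,9],
    [6.8,4.2,14],
    [6.8,4.2,18],
    [6.8,4.2,21],
    [6.8,4.2,23],
    [6.8,4.2,25.3],
    [6.8,4.2,25.3],
    [6.8,4.2,25.3]
  ],
  "turn": [
    [0,0,0.03],
    [0,0,0.034],
    [0,0,0.034],
    [0,0,0.034],
    [0,0,0.034],
    [0,0,0.034],
    [0,0,0.034],
    [0,0,0.034],
    [0,0,0.034]
  ]
}}

```text
time: 3.88
position: [0.5682, 0.3396, 0.0308]
tool_rot: [0.746, 0.666, 0.001, 0.0]
ft_force: [-0.5, 0.7, -0.3]
grip_width: 0.0867
grip_force: 0.0
```

Call:
{"api": "play_rows", "payload": {
  "gripper": [0.2,1,1,1,1,1],
  "delta_pos": [
    [0,0,0],
    [0,0,0],
    [0,0,0],
    [0,0,0],
    [0,0,0],
    [0,0,0]
  ],
  "turn": [
    [0,0,0],
    [0,0,0],
    [0,0,0],
    [0,0,0],
    [0,0,0],
    [0,0,0]
  ],
  "squeeze": 12
}}

```text
time: 4.62
position: [0.567, 0.3399, 0.0295]
tool_rot: [0.745, 0.667, -0.0, -0.0]
ft_force: [-0.8, 0.4, 1.2]
grip_width: 0.0419
grip_force: 12.0
```

Call:
{"api": "play_rows", "payload": {
  "gripper": [1,1,1,1,1,1,1,1,1,1,1,1],
  "delta_pos": [
    [0,0,-2],
    [0,0,-6],
    [0,0,-11],
    [-4,0.3,-16],
    [-9,0.6,-19],
    [-14,1,-19],
    [-19,1.4,-19],
    [-24,1.7,-19],
    [-29,2,-19],
    [-34,2.2,-19],
    [-37,2.4,-19],
    [-37,2.4,-19]
  ],
  "turn": [
    [0,0,0],
    [0,0,0],
    [0,0,0],
    [0,0,0],
    [0,0,0],
    [0,0,0],
    [0,0,0],
    [0,0,0],
    [0,0,0],
    [0,0,0],
    [0,0,0],
    [0,0,0]
  ]
}}

```text
time: 6.12
position: [0.5501, -0.0327, 0.2207]
tool_rot: [0.747, 0.665, 0.0, 0.001]
ft_force: [0.6, -0.2, -1.0]
grip_width: 0.042
grip_force: 12.0
```

Run:
```python
from h import *
w=shot('wrist','w3');print(-w['R'].T@w['t'],w['R'].round(3).tolist())
c=load('w1')
bed=np.array([plane(c,np.array(p)/1.5625,.014) for p in [(478,46),(578,62),(554,158),(459,143)]])
P=np.array([proj(w,b) for b in bed]);print(P)
x0,y0=np.maximum(P.min(0)-20,0).astype(int);x1,y1=(P.max(0)+15).astype(int);print(x0,y0,x1,y1)
im=cv2.imread('pics/w3.png');k=min(500/(x1-x0),600/(y1-y0));print(k)
o=np.zeros((600,800,3),np.uint8);a=cv2.resize(im[y0:y1,x0:x1],None,fx=k,fy=k,interpolation=2)[:600,:500];o[:a.shape[0],:a.shape[1]]=a
o[:225,500:]=cv2.resize(im,(300,225));cv2.imwrite('pics/z3.png',o)
```

```text
[0.55923847 0.04597823 0.38427294] [[0.993, -0.115, 0.002], [-0.111, -0.951, 0.287], [-0.032, -0.285, -0.958]]
[[231.62302668  34.57052494]
 [310.598983    43.57788012]
 [298.94759999 117.39435776]
 [224.91179949 109.05447999]]
204 14 325 132
4.132231404958677
```

View pics/z3.png

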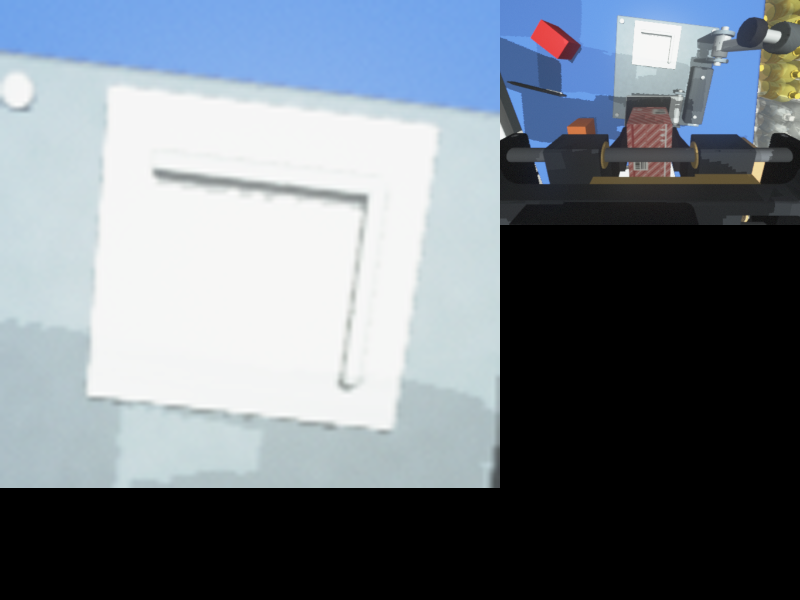

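The crop (scale 4.13, origin 204,14) shows the dark inner faces of the fences. The outer face's top edge runs (153,169) to (362,195) and its foot (155,178) to (362,203). The rear face line runs (367,203) to (345,383). The bed corners are (108,86), (438,127), (395,432) and (88,396).

```bash
cat >> h.py <<'E'
def sub(c,p,x0=204,y0=14,k=4.132231): return (x0+(p[0]+.5)/k-.5,y0+(p[1]+.5)/k-.5)
E
python3 - <<'E'
from h import *
w=load('w3')
f=lambda pts,z:np.array([plane(w,sub(w,p),z)[:2] for p in pts])
A=f([(153,169),(362,195)],.028);B=f([(155,178),(362,203)],.014)
C=f([(369,203),(348,380)],.028);D=f([(364,205),(344,380)],.014)
bed=f([(108,86),(438,127),(395,432),(88,396)],.014)
an=lambda P:np.arctan2(*(P[1]-P[0])[::-1])
for n,P in zip('ABCD',(A,B,C,D)): print(n,P.round(4).tolist(),an(P).round(4))
print('bed',bed.round(4).tolist(),[np.round((np.arctan2(*(bed[(i+1)%4]-bed[i])[::-1]),np.linalg.norm(bed[(i+1)%4]-bed[i])),4) for i in range(4)])
c=load('w1')
bc=[np.array(p)/1.5625-.2 for p in[(478,46),(578,62),(554,158),(459,143)]]
print('bed tri',[tri(w,sub(w,p),c,q) for p,q in zip([(108,86),(438,127),(395,432),(88,396)],bc)])
ps=-0.2125 # yaw of press x
def nest(ps,O,Rr):
    x=np.array([np.cos(ps),np.sin(ps)]);y=np.array([-x[1],x[0]])
    return x*((Rr.mean(0)@x)-.030)+y*((O.mean(0)@y)-.021)
for ps in(-.2,-.2125,-.225):print(ps,nest(ps,A,C),nest(ps,B,D))
E
```

```text
A [[0.5499, 0.111], [0.6105, 0.0969]] -0.228
B [[0.5498, 0.111], [0.6124, 0.0967]] -0.2249
C [[0.6125, 0.0945], [0.6022, 0.0451]] -1.7749
D [[0.613, 0.096], [0.6026, 0.0452]] -1.7714
bed [[0.539, 0.1375], [0.6369, 0.115], [0.6179, 0.0271], [0.5198, 0.0499]] [array([-0.2257,  0.1005]), array([-1.784,  0.09 ]), array([2.9135, 0.1006]), array([1.3556, 0.0897])]
bed tri [(array([0.53945579, 0.13546782, 0.0221896 ]), np.float64(7.169798631390668e-05)), (array([0.63590434, 0.11463518, 0.01887152]), np.float64(0.0009789664237414017)), (array([0.61786548, 0.0277758 , 0.01290731]), np.float64(0.0014848652772207584)), (array([0.519734  , 0.0502955 , 0.01355985]), np.float64(0.0008599067365099357))]
-0.2 [0.57934209 0.08269858] [0.57963476 0.08269213]
-0.2125 [0.57941694 0.08263752] [0.57970091 0.0826406 ]
-0.225 [0.57948494 0.08257246] [0.57976045 0.08258527]
```

Call:
{"api": "play_rows", "payload": {
  "gripper": [1,1,1,1,1,1,1,1,1,1,1],
  "delta_pos": [
    [2,0.2,0],
    [4,0.4,0],
    [6,0.6,0],
    [8,0.8,0],
    [10,1,0],
    [11.6,1.1,1],
    [11.6,1.1,3],
    [11.6,1.1,6],
    [11.6,1.1,9],
    [11.6,1.1,10],
    [11.6,1.1,10]
  ],
  "turn": [
    [0,0,-0.17],
    [0,0,-0.34],
    [0,0,-0.51],
    [0,0,-0.68],
    [0,0,-0.85],
    [0,0,-1.02],
    [0,0,-1.19],
    [0,0,-1.36],
    [0,0,-1.47],
    [0,0,-1.47],
    [0,0,-1.47]
  ]
}}

```text
time: 7.55
position: [0.5735, 0.0844, 0.1195]
tool_rot: [0.106, 0.994, 0.0, -0.0]
ft_force: [0.4, 0.5, -2.6]
grip_width: 0.0423
grip_force: 12.0
```

```bash
cat > st.py <<'E'
from h import *
from scipy.spatial.transform import Rotation as Ro
import sys
o=robot.get_obs();R=Ro.from_quat(o['tool_rot']).as_matrix();p=o['position']
print(o['time'],p.round(4),'xyaw',np.arctan2(R[1,0],R[0,0]).round(4),'tilt',R[2,:2].round(4),o['ft_force'].round(2),o['q'].round(2))
if len(sys.argv)>3: print('cm',(100*R.T@(np.array(list(map(float,sys.argv[1:4])))-p)).round(2))
E
python3 st.py .5747 .0812 .0445
```

```text
7.55 [0.5735 0.0844 0.1195] xyaw 2.9293 tilt [0.0008 0.    ] [ 0.45  0.47 -2.58] [-0.05  0.6   1.64  0.    0.9  -1.41]
cm [-0.19 -0.29  7.5 ]
```

Call:
{"api": "play_rows", "payload": {
  "gripper": [1,1,1,1],
  "delta_pos": [
    [0,0,1],
    [0,0,3],
    [0,0,5],
    [0,0,5]
  ],
  "turn": [
    [0,0,0],
    [0,0,0],
    [0,0,0],
    [0,0,0]
  ]
}}

```text
time: 8.05
position: [0.573, 0.0836, 0.0688]
tool_rot: [0.106, 0.994, -0.0, -0.001]
ft_force: [0.0, 0.3, -2.5]
grip_width: 0.0422
grip_force: 12.0
```

```bash
python3 st.py .5747 .0812 .0425
python3 - <<'E'
from h import *
w=shot('wrist','w4');s=shot('scene','s4')
o=np.zeros((600,800,3),np.uint8)
o[:300,:400]=cv2.resize(w['color'],(400,300))[:,:,::-1]
print([proj(s,(.58,.083,.03))])
u,v=map(int,proj(s,(.58,.083,.04)))
o[:300,400:]=cv2.resize(s['color'][v-37:v+38,u-50:u+50],(400,300),interpolation=2)[:,:,::-1]
q=w['color'][:192,156:356]
o[300:,:]=cv2.resize(w['color'][120:240,150:470],(800,300),interpolation=2)[:,:,::-1]
cv2.imwrite('pics/z4.png',o)
E
```

```text
8.05 [0.573  0.0836 0.0688] xyaw 2.9292 tilt [ 0.0021 -0.0003] [ 0.03  0.32 -2.49] [-0.05  0.68  1.67  0.    0.79 -1.41]
cm [-0.22 -0.2   2.63]
[[np.float64(232.64829276449132), np.float64(216.78339231166387)]]
```

View pics/z4.png

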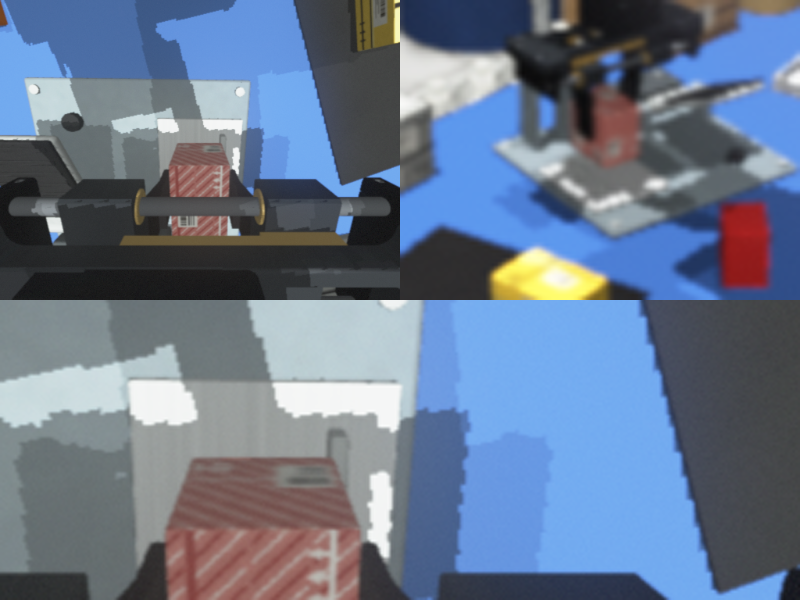

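The held carton's front-bottom edge is at crop row 458 (columns 197 to 332) and its front-top edge at row 528 (168 to 358). The end of the outer fence shows at (338,430), just to the right of the carton. I'll check the carton's offset in the grip.

Run:
```python
from h import *
w=load('w4');g=lambda p:(150+(p[0]+.5)/2.5-.5,120+(p[1]-300+.5)/2.5-.5)
ps=-.217;x=np.array([np.cos(ps),np.sin(ps)]);y=np.array([-x[1],x[0]]);N=np.array([.5796,.0826])
pr=lambda p,z:((plane(w,g(p),z)[:2]-N)@np.c_[x,y]*1000).round(1)
for z,ps_ in((.1003,[(168,529),(358,529)]),(.0423,[(196,459),(333,459)]),(.028,[(328,430),(348,430)]),(.014,[(128,379),(402,382)])): print(z,[pr(p,z) for p in ps_])
print('tcp',(np.array([.573,.0836])-N)@np.c_[x,y]*1000)
```

```text
0.1003 [array([-32.8, -20.7]), array([-32.9,  19.9])]
0.0423 [array([-32.2, -20.4]), array([-32.4,  20.5])]
0.028 [array([-37.9,  20.2]), array([-38. ,  26.5])]
0.014 [array([-51.7, -45.1]), array([-51.1,  45.6])]
tcp [-6.66051607 -0.44443854]
```

Call:
{"api": "play_rows", "payload": {
  "gripper": [1,1,1,1,1,1],
  "delta_pos": [
    [0,-0.2,0.5],
    [0,-0.2,1.2],
    [0,-0.2,2],
    [0,-0.2,2.6],
    [0,-0.2,2.75],
    [0,-0.2,2.75]
  ],
  "turn": [
    [0,0,0],
    [0,0,0],
    [0,0,0],
    [0,0,0],
    [0,0,0],
    [0,0,0]
  ]
}}

```text
time: 8.9
position: [0.5733, 0.0816, 0.0418]
tool_rot: [0.106, 0.994, 0.0, -0.0]
ft_force: [0.1, 1.2, -1.0]
grip_width: 0.0419
grip_force: 12.0
```

```bash
python3 st.py .573 .0816 .0405
```

```text
8.9 [0.5733 0.0816 0.0418] xyaw 2.9298 tilt [ 0.0003 -0.    ] [ 0.11  1.17 -1.02] [-0.05  0.73  1.68  0.    0.74 -1.41]
cm [ 0.03 -0.01  0.13]
```

Call:
{"api": "play_rows", "payload": {
  "gripper": [1,1,1,1],
  "delta_pos": [
    [-0.1,0.1,0.05],
    [-0.2,0.2,0.08],
    [-0.28,0.25,0.08],
    [-0.28,0.25,0.08]
  ],
  "turn": [
    [0,0,0],
    [0,0,0],
    [0,0,0],
    [0,0,0]
  ],
  "squeeze": 8
}}

```text
time: 9.4
position: [0.5749, 0.0827, 0.0413]
tool_rot: [0.106, 0.994, -0.001, -0.002]
ft_force: [-3.6, -3.9, 1.4]
grip_width: 0.0422
grip_force: 8.0
```

Call:
{"api": "play_rows", "payload": {
  "gripper": [0.3,-0.4,-1,-1,-1,-1],
  "delta_pos": [
    [0,0,0],
    [0,0,0],
    [0,0,0],
    [0,0,0],
    [0,0,0],
    [0,0,0]
  ],
  "turn": [
    [0,0,0],
    [0,0,0],
    [0,0,0],
    [0,0,0],
    [0,0,0],
    [0,0,0]
  ]
}}

```text
time: 10.15
position: [0.5767, 0.0835, 0.0413]
tool_rot: [0.106, 0.994, 0.0, 0.0]
ft_force: [0.6, 0.4, -0.1]
grip_width: 0.0823
grip_force: 0.0
```

```bash
python3 st.py .573 .0816 .24
```

```text
10.15 [0.5767 0.0835 0.0413] xyaw 2.9298 tilt [-0.0002  0.0001] [ 0.57  0.42 -0.08] [-0.05  0.73  1.67  0.    0.74 -1.41]
cm [  0.32  -0.26 -19.87]
```

The fences' reaction (-3.6, -3.9 N) shows the carton seated against both. Next I'll lift, close the fingers and go over the pedal.

Call:
{"api": "play_rows", "payload": {
  "gripper": [-1,-1,-1,0.5,1,1,1,1,1],
  "delta_pos": [
    [0,0,-2],
    [0,0,-6],
    [0,0,-10],
    [0.5,-4,-10],
    [1,-9,-10],
    [1.5,-14,-10],
    [1.5,-14,-8],
    [1.5,-14,-6],
    [1.5,-14,-6]
  ],
  "turn": [
    [0,0,0],
    [0,0,0],
    [0,0,0],
    [0,0,0],
    [0,0,0],
    [0,0,0],
    [0,0,0],
    [0,0,0],
    [0,0,0]
  ]
}}

```text
time: 11.28
position: [0.5313, -0.0501, 0.1001]
tool_rot: [0.106, 0.994, 0.0, -0.002]
ft_force: [-0.1, -0.2, 0.1]
grip_width: 0.0351
grip_force: 0.0
```

```bash
python3 st.py .5329 -.0504 .095
python3 - <<'E'
from h import *
w=shot('wrist','w5');s=shot('scene','s5')
o=np.zeros((600,800,3),np.uint8)
o[:300,:400]=cv2.resize(w['color'],(400,300))[:,:,::-1]
u,v=map(int,proj(s,(.58,.04,.06)))
o[:300,400:]=cv2.resize(s['color'][v-37:v+38,u-50:u+50],(400,300),interpolation=2)[:,:,::-1]
o[300:,:]=cv2.resize(w['color'][60:240,60:540],(800,300),interpolation=2)[:,:,::-1]
cv2.imwrite('pics/z5.png',o)
E
```

```text
11.275 [ 0.5313 -0.0501  0.1001] xyaw 2.9293 tilt [0.0034 0.0004] [-0.07 -0.18  0.09] [-0.3   0.59  1.77  0.    0.79 -1.66]
cm [-0.17  0.01  0.51]
```

View pics/z5.png

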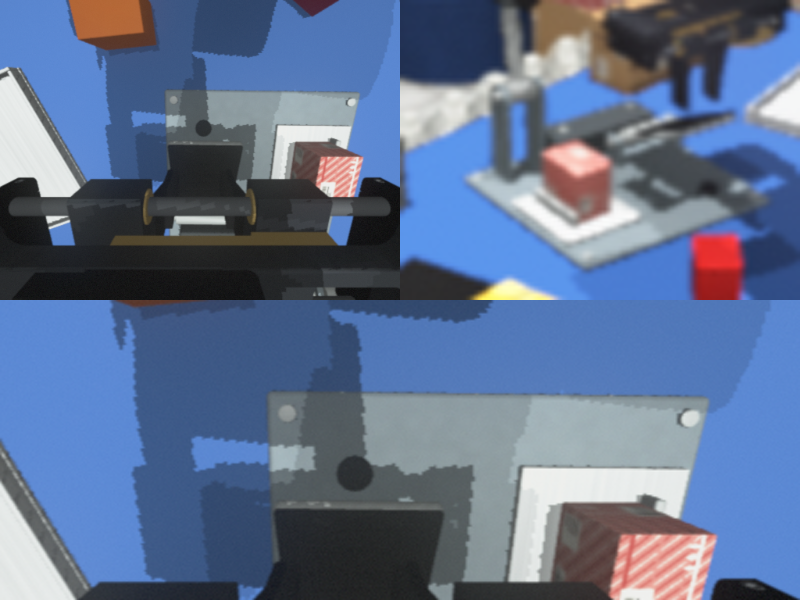

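The carton stands in the corner, with its front-bottom right corner at crop (566,503). The pedal's front edge is at row 510, columns 275 to 442, beneath the closing fingers. I'll check both.

Run:
```python
from h import *
w=load('w5');g=lambda p:(60+(p[0]+.5)/1.6667-.5,60+(p[1]-300+.5)/1.6667-.5)
ps=-.217;x=np.array([np.cos(ps),np.sin(ps)]);y=np.array([-x[1],x[0]]);N=np.array([.5796,.0826])
pr=lambda p,z:((plane(w,g(p),z)[:2]-N)@np.c_[x,y]*1000).round(1)
print('pedal',pr((275,511),.09),pr((442,512),.09),'carton bottom',pr((566,502),.014),'top',pr((617,535),.072),pr((716,536),.072))
print('plate',pr((269,393),.008),pr((708,398),.008))
print('tcp',(np.array([.5313,-.0501])-N)@np.c_[x,y]*1000)
```

```text
pedal [ -46.5 -160.5] [-46.4 -92. ] carton bottom [-30.7   1.3] top [-30.4  -5.6] [-30.1  40.2]
plate [ -91.5 -171.4] [-89.7  74.9]
tcp [ -18.59681964 -139.98692189]
```

Run:
```python
from h import *
w=load('w5');g=lambda p:(60+(p[0]+.5)/(800/452)-.5,60+(p[1]-300+.5)/1.6667-.5)
ps=-.217;x=np.array([np.cos(ps),np.sin(ps)]);y=np.array([-x[1],x[0]]);N=np.array([.5796,.0826])
pr=lambda p,z:((plane(w,g(p),z)[:2]-N)@np.c_[x,y]*1000).round(1)
print('pedal',pr((275,511),.09),pr((442,512),.09),'carton bottom',pr((566,502),.014),'top',pr((617,535),.072),pr((716,536),.072))
print('plate',pr((269,393),.008),pr((708,398),.008))
```

```text
pedal [ -46.5 -167.1] [ -46.3 -102.6] carton bottom [-30.6 -18.1] top [-30.3 -22.2] [-30.   20.9]
plate [ -91.5 -180.2] [-89.6  51.7]
```

Call:
{"api": "play_rows", "payload": {
  "gripper": [1,1,1,1,1,1,1,1],
  "delta_pos": [
    [0,0,0.5],
    [0,0.2,1],
    [0.1,0.3,2],
    [0.4,0.4,3],
    [0.7,0.4,4],
    [0.9,0.4,5],
    [1,0.4,5.6],
    [1,0.4,6]
  ],
  "turn": [
    [0,0,0],
    [0,0,0],
    [0,0,0],
    [0,0,0],
    [0,0,0],
    [0,0,0],
    [0,0,0],
    [0,0,0]
  ]
}}

```text
time: 12.38
position: [0.5229, -0.0442, 0.0416]
tool_rot: [0.105, 0.994, -0.0, -0.001]
ft_force: [-4.2, 0.1, 22.7]
grip_width: 0.0004
grip_force: 11.8
```

```bash
python3 st.py .5215 -.0467 .041
```

```text
12.375 [ 0.5229 -0.0442  0.0416] xyaw 2.9304 tilt [ 0.0012 -0.0003] [-4.2   0.05 22.68] [-0.3   0.68  1.82 -0.    0.64 -1.66]
cm [ 0.09 -0.28  0.06]
```

Call:
{"api": "play_rows", "payload": {
  "gripper": [1,1,1,1,1,1,1],
  "delta_pos": [
    [0,0,0.1],
    [0,0,0.15],
    [0,0,0.15],
    [0,0,0.15],
    [0,0,0.15],
    [0,0,0.15],
    [0,0,0.15]
  ],
  "turn": [
    [0,0,0],
    [0,0,0],
    [0,0,0],
    [0,0,0],
    [0,0,0],
    [0,0,0],
    [0,0,0]
  ]
}}

```text
time: 13.25
position: [0.5229, -0.0442, 0.0416]
tool_rot: [0.105, 0.994, -0.0, -0.0]
ft_force: [-3.9, -0.4, 20.7]
grip_width: 0.0005
grip_force: 10.3
```

```bash
python3 st.py
python3 - <<'E'
from h import *
w=shot('wrist','w6');s=shot('scene','s6')
o=np.zeros((600,800,3),np.uint8)
u,v=map(int,proj(s,(.58,.04,.06)))
o[:,:]=cv2.resize(s['color'][v-45:v+45,u-60:u+60],(800,600),interpolation=2)[:,:,::-1]
o[400:,:267]=cv2.resize(w['color'],(267,200))[:,:,::-1]
cv2.imwrite('pics/z6.png',o)
E
```

```text
13.25 [ 0.5229 -0.0442  0.0416] xyaw 2.9306 tilt [ 0.0003 -0.0005] [-3.86 -0.39 20.73] [-0.3   0.68  1.82 -0.    0.64 -1.66]
```

View pics/z6.png

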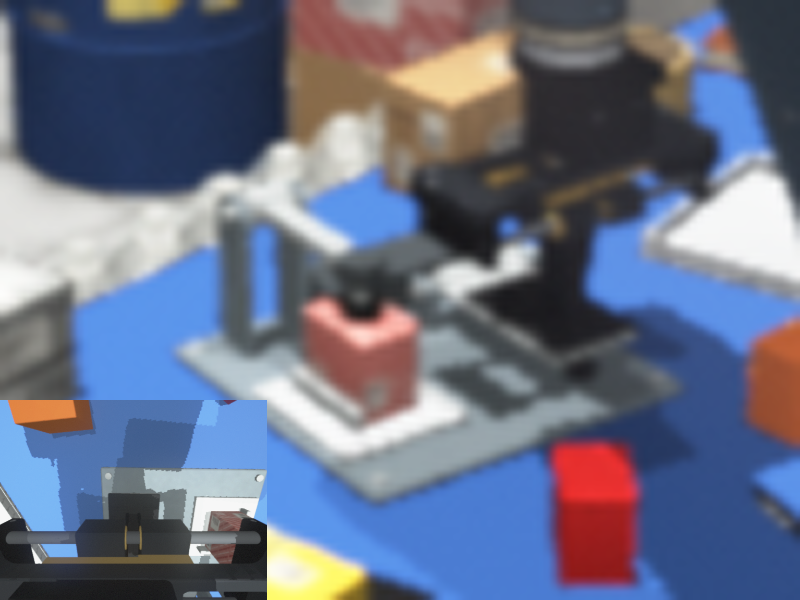

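The stamp pad sits on the carton top (362,300) and the pedal is level on its stop. Now the release.

Call:
{"api": "play_rows", "payload": {
  "gripper": [1,1,1,1,1,1,1,1,1,1],
  "delta_pos": [
    [0,0,-0.7],
    [-0.2,0,-1.5],
    [-0.5,0,-2.5],
    [-0.8,0,-3.5],
    [-1,0,-4.5],
    [-1,0,-6],
    [-1,0,-9],
    [-1,0,-13],
    [-1,0,-13],
    [-1,0,-13]
  ],
  "turn": [
    [0,0,0],
    [0,0,0],
    [0,0,0],
    [0,0,0],
    [0,0,0],
    [0,0,0],
    [0,0,0],
    [0,0,0],
    [0,0,0],
    [0,0,0]
  ]
}}

```text
time: 14.6
position: [0.5325, -0.046, 0.1694]
tool_rot: [0.106, 0.994, 0.0, -0.001]
ft_force: [-0.2, 0.3, -0.3]
grip_width: 0.0005
grip_force: 0.0
```

```bash
python3 st.py .5765 .0833 .17
python3 - <<'E'
from h import *
w=shot('wrist','w7');s=shot('scene','s7')
o=np.zeros((600,800,3),np.uint8)
u,v=map(int,proj(s,(.58,.04,.06)))
o[:300,:400]=cv2.resize(s['color'][v-45:v+45,u-60:u+60],(400,300),interpolation=2)[:,:,::-1]
o[:300,400:]=cv2.resize(w['color'],(400,300))[:,:,::-1]
print(w['color'].shape)
o[300:,:]=cv2.resize(w['color'][90:240,112:512],(800,300),interpolation=2)[:,:,::-1]
cv2.imwrite('pics/z7.png',o)
E
```

```text
14.6 [ 0.5325 -0.046   0.1694] xyaw 2.9298 tilt [0.0014 0.0003] [-0.18  0.31 -0.28] [-0.3   0.48  1.71  0.    0.95 -1.65]
cm [-1.58 13.56 -0.05]
(384, 512, 3)
```

View pics/z7.png

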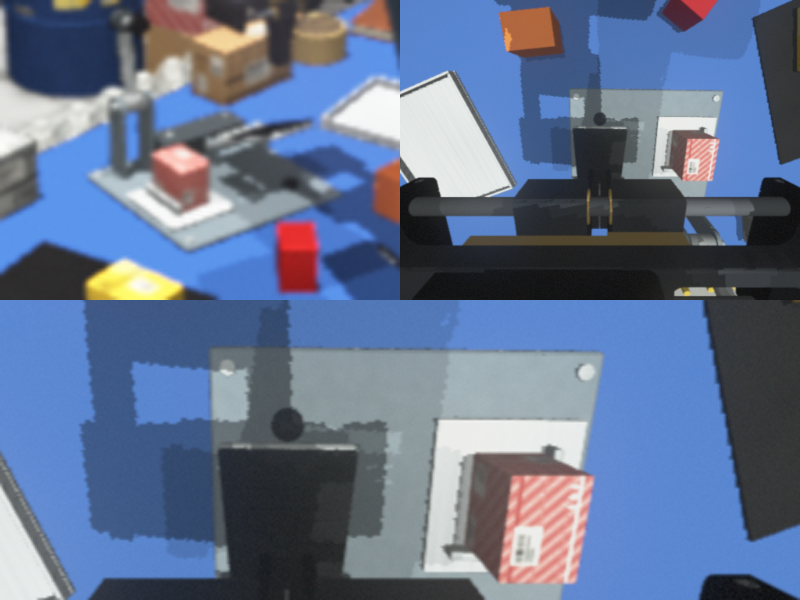

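The pedal and stamp arm are back up, with the carton standing in the corner (crop 540,520). I've now viewed eleven pictures, one over the limit of ten, so I'll do the rest from numbers only. Re-grasping.

Call:
{"api": "play_rows", "payload": {
  "gripper": [-1,-1,-1,-1,-1,-1,-1,-1,-1,-1,-1],
  "delta_pos": [
    [-0.5,3,0],
    [-1,7,0],
    [-1.6,11,0],
    [-1.6,13.6,0],
    [-1.6,13.6,2],
    [-1.6,13.6,5],
    [-1.6,13.6,8],
    [-1.6,13.6,11],
    [-1.6,13.6,12.7],
    [-1.6,13.6,12.7],
    [-1.6,13.6,12.7]
  ],
  "turn": [
    [0,0,0],
    [0,0,0],
    [0,0,0],
    [0,0,0],
    [0,0,0],
    [0,0,0],
    [0,0,0],
    [0,0,0],
    [0,0,0],
    [0,0,0],
    [0,0,0]
  ]
}}

```text
time: 16.08
position: [0.5781, 0.0832, 0.0433]
tool_rot: [0.106, 0.994, 0.0, 0.001]
ft_force: [0.4, 0.3, -0.8]
grip_width: 0.0867
grip_force: 0.0
```

Call:
{"api": "play_rows", "payload": {
  "gripper": [0.2,1,1,1,1,1],
  "delta_pos": [
    [0,0,0],
    [0,0,0],
    [0,0,0],
    [0,0,0],
    [0,0,0],
    [0,0,0]
  ],
  "turn": [
    [0,0,0],
    [0,0,0],
    [0,0,0],
    [0,0,0],
    [0,0,0],
    [0,0,0]
  ],
  "squeeze": 12
}}

```text
time: 16.82
position: [0.5771, 0.0826, 0.0428]
tool_rot: [0.105, 0.994, -0.001, -0.0]
ft_force: [-1.4, -2.4, 2.1]
grip_width: 0.0418
grip_force: 12.0
```

```bash
python3 st.py .5 -.303 .2
```

```text
16.825 [0.5771 0.0826 0.0428] xyaw 2.9303 tilt [ 0.0008 -0.0012] [-1.41 -2.38  2.13] [-0.05  0.73  1.67 -0.    0.75 -1.41]
cm [ -0.53 -39.34 -15.67]
```

Call:
{"api": "play_rows", "payload": {
  "gripper": [1,1,1,1,1,1,1,1,1,1,1,1],
  "delta_pos": [
    [0,0,-1],
    [0,0,-4],
    [0,0,-8],
    [0,-2,-12],
    [0,-6,-14],
    [0,-12,-14],
    [0,-18,-14],
    [0,-24,-14],
    [-0.2,-30,-14],
    [-0.5,-35,-14],
    [-0.5,-39.3,-14],
    [-0.5,-39.3,-14]
  ],
  "turn": [
    [0,0,0],
    [0,0,0],
    [0,0,0],
    [0,0,0],
    [0,0,0],
    [0,0,0],
    [0,0,0],
    [0,0,0],
    [0,0,0],
    [0,0,0],
    [0,0,0],
    [0,0,0]
  ]
}}

```text
time: 18.32
position: [0.4997, -0.3054, 0.1831]
tool_rot: [0.108, 0.994, -0.001, 0.001]
ft_force: [0.3, -0.0, -2.6]
grip_width: 0.0424
grip_force: 12.0
```

```bash
python3 st.py .499 -.303 .05
python3 - <<'E'
from h import *
w=load('w7');t=load('top0');g=lambda x,y:(155+x/3.72,118+y/3.72)
for a,b in(((453,72),(634,358)),((513,187),(602,177))):
    p=((a[0]-400)*1.28,a[1]*1.28);print(tri(w,p,t,g(*b)),plane(w,p,.018))
E
```

```text
18.325 [ 0.4997 -0.3054  0.1831] xyaw 2.9253 tilt [-0.0022 -0.001 ] [ 0.28 -0.03 -2.56] [-0.74  0.52  1.58  0.    1.04 -2.09]
cm [ 0.15  0.23 13.31]
(array([ 0.39012911, -0.24422148, -0.00400168]), np.float64(0.0016387504953315063)) [ 0.3937542  -0.22979452  0.018     ]
(array([ 0.5871564 , -0.20989079,  0.01138466]), np.float64(0.002621979138678866)) [ 0.5855797  -0.20555434  0.018     ]
```

Call:
{"api": "play_rows", "payload": {
  "gripper": [1,1,1,1,1,1,1,1],
  "delta_pos": [
    [0,0,4],
    [0,0,8],
    [0,0,11],
    [0,0,13],
    [0,0,14],
    [0,0,14.6],
    [0,0,14.9],
    [0,0,14.9]
  ],
  "turn": [
    [0,0,0],
    [0,0,0],
    [0,0,0],
    [0,0,0],
    [0,0,0],
    [0,0,0],
    [0,0,0],
    [0,0,0]
  ]
}}

```text
time: 19.32
position: [0.5001, -0.3022, 0.0342]
tool_rot: [0.106, 0.994, -0.0, 0.0]
ft_force: [-0.3, 0.4, -2.2]
grip_width: 0.0418
grip_force: 12.0
```

```bash
python3 st.py
```

```text
19.325 [ 0.5001 -0.3022  0.0342] xyaw 2.9298 tilt [-0.0008 -0.0004] [-0.28  0.45 -2.23] [-0.73  0.74  1.67  0.    0.73 -2.09]
```

Still hanging (-2.2 N). I'll lower it about 2 mm more.

Call:
{"api": "play_rows", "payload": {
  "gripper": [1,1,1,1],
  "delta_pos": [
    [0,0,0.1],
    [0,0,0.2],
    [0,0,0.2],
    [0,0,0.2]
  ],
  "turn": [
    [0,0,0],
    [0,0,0],
    [0,0,0],
    [0,0,0]
  ]
}}

```text
time: 19.82
position: [0.5002, -0.3024, 0.0327]
tool_rot: [0.106, 0.994, -0.0, 0.001]
ft_force: [0.2, 0.6, 5.3]
grip_width: 0.042
grip_force: 12.0
```

Touching the tray floor. Release and lift away.

Call:
{"api": "play_rows", "payload": {
  "gripper": [0.3,-0.4,-1,-1,-1,-1],
  "delta_pos": [
    [0,0,-0.1],
    [0,0,-0.1],
    [0,0,-0.1],
    [0,0,-0.1],
    [0,0,-0.1],
    [0,0,-0.1]
  ],
  "turn": [
    [0,0,0],
    [0,0,0],
    [0,0,0],
    [0,0,0],
    [0,0,0],
    [0,0,0]
  ]
}}

```text
time: 20.58
position: [0.4998, -0.302, 0.0327]
tool_rot: [0.106, 0.994, 0.0, -0.0]
ft_force: [-0.3, -1.2, 0.1]
grip_width: 0.0822
grip_force: 0.0
```

Call:
{"api": "play_rows", "payload": {
  "gripper": [-1,-1,-1,-1,-1,-1,-1,-1],
  "delta_pos": [
    [0,0,-2],
    [0,0,-6],
    [0,0,-11],
    [-4,0,-16],
    [-8,0,-18],
    [-8,0,-18],
    [-8,0,-18],
    [-8,0,-18]
  ],
  "turn": [
    [0,0,0],
    [0,0,0],
    [0,0,0],
    [0,0,0],
    [0,0,0],
    [0,0,0],
    [0,0,0],
    [0,0,0]
  ]
}}

```text
time: 21.58
position: [0.5763, -0.318, 0.2112]
tool_rot: [0.106, 0.994, 0.001, -0.002]
ft_force: [-0.3, -0.4, 0.3]
grip_width: 0.087
grip_force: 0.0
```

```bash
python3 - <<'E'
from h import *
w=shot('wrist','w8')
im=w['color'].astype(int)
# carton top expected rect at z .062 ; red mask near expected place
u,v=proj(w,(.5,-.303,.062));print(u,v,-w['R'].T@w['t'])
m=((im[...,0]>im[...,2]+25)&(im[...,0]>90)).astype(np.uint8);k=np.zeros_like(m)
x0,x1,y0,y1=[int(a) for a in(max(u-70,0),u+70,max(v-75,0),v+75)];k[y0:y1,x0:x1]=m[y0:y1,x0:x1]
k=cv2.morphologyEx(k,cv2.MORPH_CLOSE,np.ones((7,7)))
cs=max(cv2.findContours(k,0,2)[0],key=cv2.contourArea);b=cv2.boxPoints(cv2.minAreaRect(cs));print(cv2.contourArea(cs),b.round(0).tolist())
ps=-.217;c=np.array([.5,-.303]);X=np.array([np.cos(ps),np.sin(ps)]);Y=np.array([-X[1],X[0]])
H=lambda z:[proj(w,np.r_[c+sx*.030*X+X*.003+sy*.021*Y,z]) for sx,sy in((-1,-1),(-1,1),(1,1),(1,-1))]
print('exp hull',np.round(H(.062)).tolist(),np.round(H(.004)).tolist(), cv2.contourArea(cv2.convexHull(np.float32(H(.062)+H(.004)))))
t=load('top0');t2=shot('top','top8')
for n,bx in(('yel',(150,215,180,212)),):
    for q in(t,t2):
        h=cv2.cvtColor(q['color'],cv2.COLOR_RGB2HSV)[180:212,178:206];mm=(h[...,0]>20)&(h[...,0]<35)&(h[...,1]>120);print('yellow',np.argwhere(mm).mean(0)+[180,178],mm.sum())
E
python3 st.py
```

```text
253.0610630948409 110.31893710908982 [ 0.49983704 -0.30164527  0.37513624]
1922.0 [[236.0, 83.0], [273.0, 83.0], [273.0, 137.0], [236.0, 137.0]]
exp hull [[234.0, 85.0], [272.0, 85.0], [271.0, 140.0], [235.0, 140.0]] [[237.0, 89.0], [269.0, 89.0], [268.0, 135.0], [238.0, 135.0]] 2031.8908094646176
yellow [198.4495114  190.52117264] 307
yellow [198.46428571 190.56818182] 308
21.675 [ 0.5768 -0.3183  0.2116] xyaw 2.9293 tilt [0.0026 0.0013] [0.99 0.14 0.57] [-0.67  0.59  1.35 -0.    1.21 -2.03]
```

The carton stands upright where expected in the tray, the yellow carton hasn't moved, and the arm is clear.

```bash
python3 -c "
from rig import robot
print(robot.hand_in())"
```

```text
the job is handed in; nothing more can be done
None
```

I marked the carton on the press, stood it in the tray and handed the job in at about 22 s; hand-in returned no verdict, and I viewed 11 pictures, one over the limit of 10.

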